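# Put the brass bar away under the lift-and-slide cover

### The arm

A 7-joint arm with a two-finger parallel gripper is mounted at the origin on the work surface. World frame = base frame: x ahead of the robot, y to its left, z up, the work surface at z = 0. Lengths are in m, angles in degrees, forces in N, time in s.
With the tool pointing down it reaches from about 0.4 to 0.875 m from the base axis. Payload 6.5 kg.
Tool frame: the origin (TCP) lies midway between the tips of the shut fingers; the grasp point (between the pads) lies 19 mm behind it; x points along the fingers, y is the direction in which the jaws open and shut, and the axes are right-handed (so a half turn about x gives the same grasp; the last joint's range is limited). The gripper opens to 85 mm and grips with 20 to 120 N. Pads are 22 mm wide; open, the fingers measure 114 mm over their backs; the gripper's body (76 mm by 85 mm) begins 54 mm behind the grasp point. The pads swing forward as they close: fully open they stand 13 mm farther back than shut.
Start: joints at [-72.605, 30.733, -0.252, 88.115, 0.149, 61.152, -4.079], TCP at [0.235, 0.606, 0.231] pointing down, gripper open.
Joint ranges: [-154.64, 154.64], [-21.42, 123.67], [-72.66, 72.17], [13.99, 137.28], [-74.86, 254.86], [10.95, 109.41], [-158.01, 158.01]. Speed limits (degrees/s): [136.94, 136.94, 180, 180, 180, 180, 180].

### API

Orientations are given as a 3x3 rotation matrix whose columns are the frame's x, y, z axes.
In Python, from rig import telemetry, cams, ticket gives the robot as it stands.
- The arm moves only by the shell command python3 -m inch 'ROWS' [FORCE]. ROWS is JSON, one flat list of numbers, 5 for each row, row after row: the opening, from 0 (shut) to 1 (fully open), then the shift along the tool's x, y, z in mm, then the turn about the tool's x in degrees. A call has 1 to 20 rows; each row is the pose to reach, as a shift and turn from the pose commanded when the call began, along the tool's axes at that moment; what a row does not reach only later rows make up. A row lasts 1/10 s, in which the tool goes at most 50 mm and 8.59 degrees, less where a joint would pass 70% of its speed; a pose out of reach is approached as far as the arm can. A call with a gripper value outside its range is refused whole. The fingers move at their own pace and stop on an object; FORCE is the grip in N (left out, the last holds). Time passes only in rows, so rows that repeat a pose let the fingers close. It gives the time, the measured TCP pose, the force and the opening at its end, in the units of the state.
- telemetry.read_state(): the state, without advancing time (a new reading comes with each control period).
- cams.read_camera(name): name is "side" or "top" or "wrist"; returns a dict with "image" (480x640x3 uint8, red, green, blue), "K" (3x3 intrinsics, pixels), "k1" (the pictures are not rectified: a ray, as slopes to the right and down, at radius r is drawn at 1 + k1 r^2 times it, then the intrinsics apply), "R" (3x3) and "t" (3): a world point X has camera coordinates R X + t; the wrist camera has in their place "hand_eye" (4x4, takes a point from camera to tool coordinates, whose origin is the TCP and whose axes are the tool frame's). Camera axes: x right, y down, z forward; pixel columns grow to the right and rows downward; lengths in m; the calibration is good to about 2 mm. A picture is of the moment at which its call begins: read the wrist's pose just before it. There is no depth.
- ticket.hand_in(): hands the job in, once; it reports no verdict.
The state is a dict: "t": time; "joint_pos": joint angles; "qvel": joint speeds; "joint_efforts": joint torques, N m; "eef_pos": TCP position; "tool_rot": TCP orientation; "contact_force": force on the tool from outside, world axes, zero at the start; "wrist_torque": the same for the moment, N m; "finger_gap": opening from 0.0 (shut) to 1.0 (fully open).
Only numpy, scipy, OpenCV 4.12 (cv2) and the standard library are available. Lean on these libraries where they do the work, as an engineer would, in place of code of your own. Each camera call takes 0.05 s, during which the arm holds its last target.

### The job

Put the brass bar away in the stock box: lift the cover by its red handle so that it clears the brass bumps and slide it fully open, set the bar down flat on the floor of the bay without dropping it, then slide the cover back and let it drop down behind the bumps, fully shut. Leave the other things on the bench where they are.

Things in the scene. Friction and masses are not known exactly. Their poses are not given: they have to be found in the camera images.
- stockbox: Fixed wooden stock box, 140 mm (its x) by 255 mm (its y), 44 mm high; origin at the centre of its underside, on the bench. Its +y half is an open bay, its -y half a dark solid deck at wall height (44 mm) on which the opened cover parks. It is turned up to 0.55 rad either way from having its y along world y. The cover's guide shoes stand 7 mm out of its long sides.
- bay_floor (a point): Centre of the bay's floor, 8 mm above the bench; axes as the box. The bay is 112 mm (x) by 112 mm (y) inside and 36 mm deep, with walls 10 to 14 mm thick. Hidden under the cover while that is shut.
- bump_mid (a point): Point half-way between the tops of two brass detent bumps on the deck, just outside the shut cover's edge. Each bump is 24 mm long (box x), 7 mm wide (y), 7 mm high above the deck, and centred 50 mm to one side of this point in x. Their sides are upright: the cover cannot be pushed past them, it must be lifted.
- cover_handle (a point): Centre of the cover's red handle, an upright fin 44 mm long (box x), 16 mm thick (y), 34 mm high, in the middle of the cover; axes as the box. This point is half-way up, 17 mm above the cover's plate and 73 mm above the bench when the cover is down; straight above the bay's centre when shut. The cover: aluminium plate 136 by 127 mm with 8 mm foot strips, 0.24 to 0.46 kg.
- cover_slide (a joint): How far the cover is slid open, in m, towards the box's -y (bay to deck): 0 shut, 0.112 fully open (a stop). Friction about 1 N; it stays where it is left. Its deck-side foot strip is over the bumps from about 0.002 to 0.018; past that the cover comes down again, and on the way back the bumps stop a lowered cover at 0.018.
- cover_lift (a joint): How far the cover is lifted, in m: 0 down on the box, 0.016 the stop. The cover is guided: it only slides along the box's y and lifts straight up, never tilts or turns. It must be lifted more than 0.007 to pass the bumps, and falls back by its own weight when let go.
- bar_mid (a point): Centre of the loose brass bar, 60 mm (its x) by 24 mm (its y) by 18 mm high (z), about 0.22 kg (varies by 0.8 to 1.3), lying flat on the bench to the left or right of the box; this point is 9 mm above what it lies on.
- bar: The same brass bar; origin at the centre of its underside, same axes.
- bench_block: Bystander: square steel bench block on a black rubber foot, 62 mm square, 30 mm high, origin at its underside; lies on the other side of the box from the bar. Leave alone.
- ball_vise: Bystander: heavy steel engraver's ball vise on a black ring, 116 mm across, 108 mm high, origin at its underside. Leave alone.
- tool_pot: Bystander: white pot of tools, 72 mm across, 167 mm high over the tools, origin at its underside. Leave alone.
- hammer: Bystander: hammer, 240 mm long, lying beyond the box. Leave alone.
Things that resemble listed ones, but are neither listed nor needed, are in the scene too. Of the things like the bar, leave any that is purple; of the rest the smaller one is meant.

How it is judged (in metres and radians):
On the way, in this order (a step that is already met when the one before it is completed fails the run):
1. the cover is slid open, by at least 95 mm of its 112 mm (value of joint cover_slide above 0.095 m), for 0.2 s.
2. the bar lies flat and still on the floor of the bay, let go (x of bar_mid in the frame of bay_floor between -0.05 and 0.05 m and y of bar_mid in the frame of bay_floor between -0.05 and 0.05 m and z of bar_mid in the frame of bay_floor below 0.013 m and angle between bar_mid's own z axis and vertical below 0.15 rad and linear speed of bar below 0.02 m/s and contact force between the fingers and bar below 0.1 N), for 0.2 s.
At the end, for the whole second after the job is handed in: The cover is shut (slid open by less than 6 mm) and down behind the bumps (lifted by less than 3 mm), with the bar at rest flat on the floor of the bay: its centre inside the bay (within 50 mm of the bay's centre in the box's x and y), less than 13 mm above the floor, tilted less than 0.15 rad (value of joint cover_slide below 0.006 m and value of joint cover_lift below 0.003 m and x of bar_mid in the frame of bay_floor between -0.05 and 0.05 m and y of bar_mid in the frame of bay_floor between -0.05 and 0.05 m and z of bar_mid in the frame of bay_floor below 0.013 m and angle between bar_mid's own z axis and vertical below 0.15 rad and linear speed of bar below 0.02 m/s); the robot touches nothing.
It fails at once if the bar is dropped or thrown into the bay (faster than 0.65 m/s inside it) (x of bar_mid in the frame of bay_floor between -0.05 and 0.05 m and y of bar_mid in the frame of bay_floor between -0.05 and 0.05 m and z of bar_mid in the frame of bay_floor below 0.05 m and linear speed of bar above 0.65 m/s).
It fails at once if the bench block is moved by more than 30 mm (distance of bench_block from where it was at the start of the episode above 0.03 m).
It fails at once if the ball vise is moved by more than 30 mm (distance of ball_vise from where it was at the start of the episode above 0.03 m).
It fails at once if the tool pot is moved by more than 30 mm (distance of tool_pot from where it was at the start of the episode above 0.03 m).
It fails at once if the hammer is moved by more than 30 mm (distance of hammer from where it was at the start of the episode above 0.03 m).
It also fails if it takes over 67 s, if anything falls off the work surface, if the arm or the gripper's body presses on something with over 40 N, if the wrist force passes 120 N, or if a joint passes its speed limit or range.

## Working session

There is one attempt and no reset: what is moved stays moved. The work goes in short steps, Python scripts to look and compute and a shell command to move; the robot and the scene stay as the last step left them, time stands still between calls to the robot, and variables do not carry over. Pictures are saved under pics/ and viewed, and the job is handed in when it is done.

```bash
ls; mkdir -p pics; python3 - <<'E'
from rig import telemetry, cams
import cv2
s=telemetry.read_state(); print(s)
for n in ["side","top","wrist"]:
    c=cams.read_camera(n); cv2.imwrite(f"pics/{n}0.png",c["image"][:,:,::-1])
    print(n,{k:v for k,v in c.items() if k!="image"})
E
```

```text
pics
{'t': 0.0, 'joint_pos': array([-72.60462952,  30.77665697,  -0.2530353 ,  88.17157895,
         0.14888564,  61.15324212,  -4.07966643]), 'qvel': array([ 0.04587774,  0.09618657, -0.02083683, -0.06174351,  0.03164005,
        0.02571211, -0.07688281]), 'joint_efforts': array([ 3.09562511e-04, -5.83395553e+01,  1.04816593e+00, -2.59102339e+01,
        1.22781793e-02,  9.33801552e-03,  1.42904977e-05]), 'eef_pos': array([0.23472981, 0.60544386, 0.23041683]), 'tool_rot': array([[-5.05805136e-04,  3.61389378e-01,  9.32414855e-01],
       [-1.69147489e-03,  9.32413331e-01, -3.61389705e-01],
       [-9.99998442e-01, -1.75994908e-03,  1.39661607e-04]]), 'contact_force': array([-0.25715909,  0.38404849,  0.16379446]), 'wrist_torque': array([ 0.03676032,  0.00397311, -0.02363731]), 'finger_gap': 1.0018497534406559}
side {'K': array([[439.21733166,   0.        , 315.65421184],
       [  0.        , 439.21733166, 242.70112718],
       [  0.        ,   0.        ,   1.        ]]), 'k1': -0.07645830903034033, 'R': array([[ 0.86172474, -0.50725853, -0.01092091],
       [-0.30515274, -0.500953
[... 363 characters left out ...]
2],
       [-0.99352058,  0.02086419, -0.11172078],
       [ 0.1114762 , -0.01254295, -0.99368794]]), 't': array([0.03169968, 0.56635375, 1.11758553])}
wrist {'K': array([[346.13036217,   0.        , 319.40341634],
       [  0.        , 346.13036217, 239.93867121],
       [  0.        ,   0.        ,   1.        ]]), 'k1': 0.009623488434708404, 'hand_eye': array([[ 5.63875052e-04, -2.85030195e-01,  9.58518372e-01,
        -1.42587077e-01],
       [ 9.99999676e-01, -3.89361609e-04, -7.04060250e-04,
        -1.31282220e-03],
       [ 5.73888685e-04,  9.58518459e-01,  2.85029883e-01,
        -7.20612161e-02],
       [ 0.00000000e+00,  0.00000000e+00,  0.00000000e+00,
         1.00000000e+00]])}
```

View pics/top0.png

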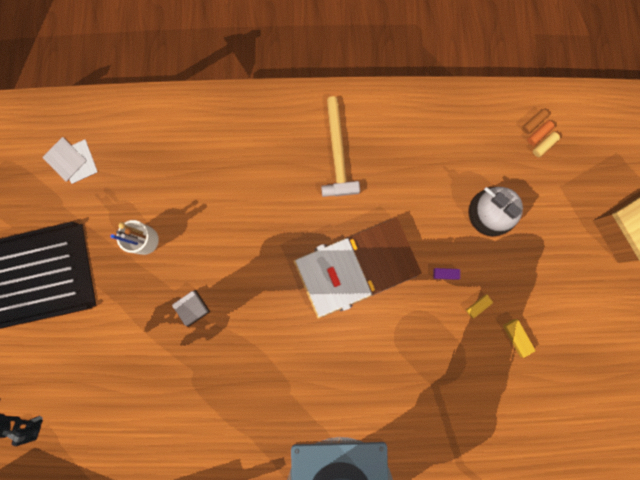

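View pics/side0.png

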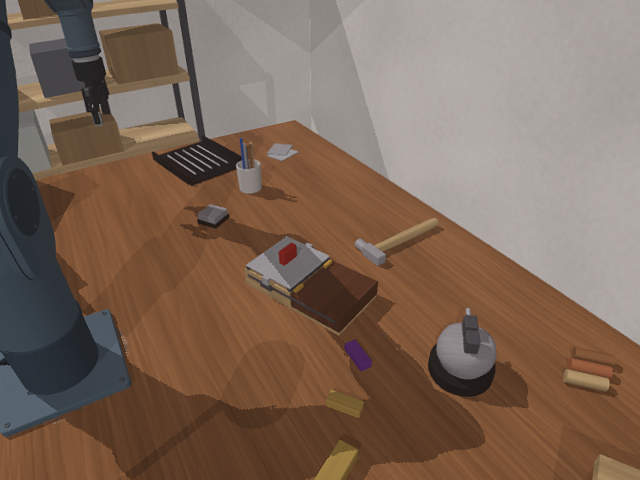

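View pics/wrist0.png

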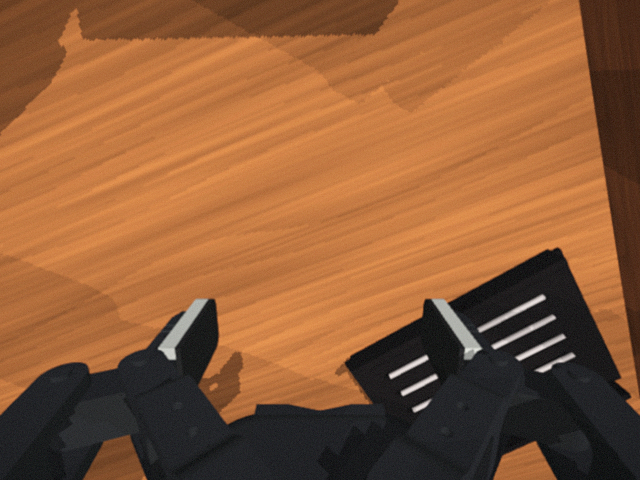

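Top view, things that could be taken for the bar: purple bar (447,273), small brass bar (480,305), larger brass bar (520,338). The bar to move is the small brass one at (480,305). The red handle is at (334,277), the cover at (333,277), the bumps at (353,244) and (372,286), and the deck runs to the right. The side view agrees: small brass bar at (345,403), purple one at (358,354).

```bash
cat > h.py <<'E'
import numpy as np, cv2
from rig import telemetry, cams
def snap(n,name):
    s=telemetry.read_state(); c=cams.read_camera(n)
    if n=="wrist":
        H=c["hand_eye"]; T=np.eye(4);T[:3,:3]=s["tool_rot"];T[:3,3]=s["eef_pos"]
        M=np.linalg.inv(T@H); c["R"]=M[:3,:3]; c["t"]=M[:3,3]
    cv2.imwrite(f"pics/{name}.png",c["image"][:,:,::-1]); c["s"]=s
    return c
def plane(c,px,z):
    px=np.float64(px).reshape(-1,1,2)
    u=cv2.undistortPoints(px,c["K"],np.array([c["k1"],0,0,0.]))[:,0]
    d=np.c_[u,np.ones(len(u))]@c["R"]; o=-c["R"].T@c["t"]
    return o+d*((z-o[2])/d[:,2])[:,None]
def proj(c,X):
    p,_=cv2.projectPoints(np.float64(X).reshape(-1,1,3),cv2.Rodrigues(c["R"])[0],c["t"],c["K"],np.array([c["k1"],0,0,0.]))
    return p[:,0]
def mask(c,lo,hi,roi):
    h=cv2.cvtColor(c["image"],cv2.COLOR_RGB2HSV); m=cv2.inRange(h,lo,hi)
    r=np.zeros_like(m); x0,y0,x1,y1=roi; r[y0:y1,x0:x1]=m[y0:y1,x0:x1]
    return r
def big(m,n=1):
    k,_=cv2.findContours(m,cv2.RETR_EXTERNAL,cv2.CHAIN_APPROX_NONE)
    return sorted(k,key=cv2.contourArea)[::-1][:n]
E
python3 - <<'E'
from h import *
c=snap("top","top1")
h=cv2.cvtColor(c["image"],cv2.COLOR_RGB2HSV)
for p in [(480,305),(520,338),(447,273),(334,277),(353,244),(372,286),(600,400),(400,250)]: print(p,h[p[1],p[0]])
cv2.imwrite("pics/crop1.png",cv2.resize(c["image"][190:370,280:550,::-1],None,fx=2.9,fy=2.9,interpolation=cv2.INTER_CUBIC))
for nm,roi,z in [("small",(460,285,500,325),.018),("large",(500,310,545,365),.018)]:
    m=mask(c,(22,150,90),(35,255,255),roi); k=big(m)
    if not k: continue
    P=plane(c,k[0][:,0],z)[:,:2]*1000
    print(nm,cv2.minAreaRect(k[0]),cv2.minAreaRect(np.float32(P)))
m=mask(c,(0,170,60),(6,255,255),(315,255,355,300))|mask(c,(172,150,60),(180,255,255),(315,255,355,300))
k=big(m); P=plane(c,k[0][:,0],.090)[:,:2]*1000
print("handle",cv2.minAreaRect(k[0]),cv2.minAreaRect(np.float32(P)))
E
```

```text
(480, 305) [ 19 195 182]
(520, 338) [ 21 193 234]
(447, 273) [144 159 122]
(334, 277) [  2 204 184]
(353, 244) [ 22 215 248]
(372, 286) [ 19 201 197]
(600, 400) [ 14 185 208]
(400, 250) [ 10 165  91]
small ((469.0, 310.5), (1.0, 0.0), -90.0) ((400.3423767089844, -303.98785400390625), (2.288900852203369, 0.0), 177.37501525878906)
large ((520.5615234375, 339.14556884765625), (32.422325134277344, 12.28488540649414), 60.75117111206055) ((330.43939208984375, -422.9571838378906), (74.42864990234375, 29.249797821044922), 27.599477767944336)
handle ((333.3793640136719, 276.5517578125), (18.382904052734375, 5.777483940124512), 66.80140686035156) ((482.94012451171875, 8.00092887878418), (39.43124771118164, 12.416644096374512), 21.86138916015625)
```

View pics/crop1.png

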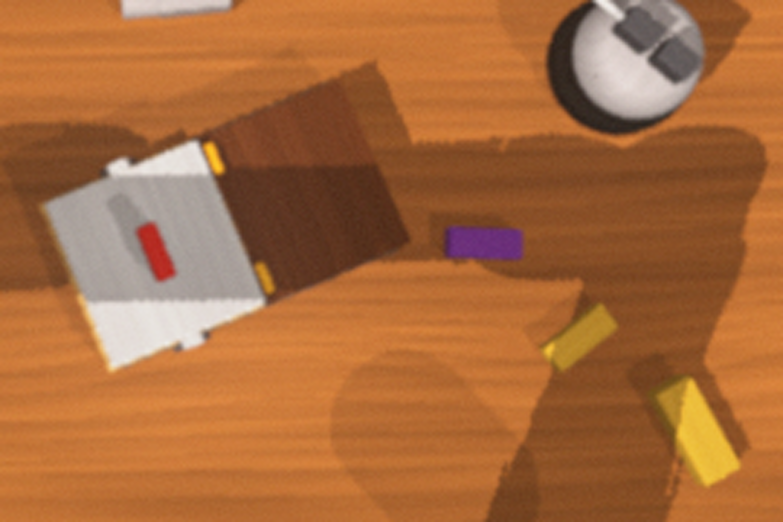

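The close crop shows the three bars clearly. The smaller brass one, at crop (580,337), is plainly smaller than the yellow one at (700,432), so the choice holds. Next I measure it.

```bash
python3 - <<'E'
from h import *
c=snap("top","top2"); d=snap("side","side2")
lab=lambda c:cv2.cvtColor(c["image"],cv2.COLOR_RGB2LAB)
a=c["image"].astype(int)
# brass is yellower: G/R ratio
def ym(c,roi):
    a=c["image"].astype(float); m=((a[:,:,1]/(a[:,:,0]+1)>0.68)&(a[:,:,2]<0.55*a[:,:,1])&(a[:,:,0]>60)).astype(np.uint8)*255
    r=np.zeros_like(m);x0,y0,x1,y1=roi;r[y0:y1,x0:x1]=m[y0:y1,x0:x1];return r
for nm,cc,roi,z in [("small",c,(460,285,500,325),.014),("bumpA",c,(343,232,362,255),.051),("bumpB",c,(364,275,380,297),.051),("smallside",d,(320,380,370,425),.012)]:
    k=big(ym(cc,roi))
    if not k: print(nm,None);continue
    P=np.float32(plane(cc,k[0][:,0],z)[:,:2]*1000)
    print(nm,cv2.minAreaRect(k[0]),cv2.minAreaRect(P))
E
```

```text
small ((479.15179443359375, 306.0329895019531), (10.720072746276855, 26.38787269592285), 50.90614318847656) ((409.72137451171875, -329.5648498535156), (24.726469039916992, 62.33924865722656), 36.30167770385742)
bumpA ((352.8965148925781, 244.2413787841797), (9.284767150878906, 2.971125364303589), 68.19859313964844) ((555.8513793945312, -38.369239807128906), (20.831241607666016, 6.682868003845215), 20.15704345703125)
bumpB ((370.5500183105469, 285.1499938964844), (8.854375839233398, 2.8460497856140137), 71.56504821777344) ((463.5477294921875, -75.16851043701172), (19.615291595458984, 6.355014324188232), 16.827960968017578)
smallside ((344.2422180175781, 403.3271484375), (37.2591438293457, 17.237058639526367), 19.798877716064453) ((410.1582946777344, -335.9704895019531), (32.96807861328125, 61.89424133300781), 36.35134506225586)
```

```bash
python3 -m inch '[0.6,0,-40,40,-5,0.6,0,-80,80,-10,0.6,0,-120,120,-15,0.6,10,-160,155,-20,0.6,20,-200,195,-25,0.6,20,-240,232,-30,0.6,20,-280,270,-35,0.6,20,-320,308,-40,0.6,20,-360,346,-43,0.6,20,-400,384,-43,0.6,20,-440,420,-43,0.6,20,-467,447,-43,0.6,20,-467,447,-43,0.6,20,-467,447,-43,0.6,20,-467,447,-43]'
python3 - <<'E'
from h import *
c=snap("wrist","w1"); s=c["s"]; print(s["eef_pos"],s["tool_rot"].round(3),s["joint_pos"].round(1))
c2=snap("top","top3")
E
```

```text
t: 1.8
eef_pos: [0.4831, 0.0081, 0.2113]
tool_rot: [[0.0, -0.369, 0.929], [0.0, 0.929, 0.369], [-1.0, 0.0, 0.0]]
contact_force: [1.0, 0.8, -0.4]
finger_gap: 0.6
[0.48305829 0.00811599 0.21128276] [[ 0.    -0.369  0.929]
 [ 0.     0.929  0.369]
 [-1.     0.     0.   ]] [-12.3  16.    7.  114.3  -2.5  49.9 107.8]
```

View pics/w1.png

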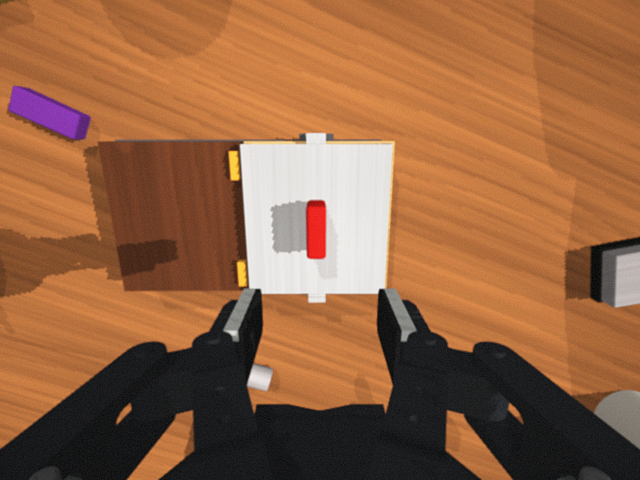

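The wrist view shows the red handle fin upright at (316,230), parallel to the image columns. The brass bumps are at (235,165) and (242,272), with the deck on the left. I measure the handle here as well.

```bash
python3 - <<'E'
from h import *
c=snap("wrist","w2"); s=c["s"]
h=cv2.cvtColor(c["image"],cv2.COLOR_RGB2HSV)
m=mask(c,(0,170,60),(6,255,255),(290,180,345,280))|mask(c,(172,150,60),(180,255,255),(290,180,345,280))
k=big(m)[0]; print(cv2.boundingRect(k))
for z in (.09,.073):
  P=plane(c,k[:,0],z); L=(P-s["eef_pos"])@s["tool_rot"]*1000
  print(z,cv2.minAreaRect(np.float32(P[:,:2]*1000)),L.min(0),L.max(0))
# bumps
a=c["image"].astype(float)
for roi in [(225,140,245,185),(230,250,250,295)]:
  m=mask(c,(17,150,90),(35,255,255),roi);k=big(m)[0];P=np.float32(plane(c,k[:,0],.051)[:,:2]*1000);print(cv2.minAreaRect(P))
E
```

```text
(303, 200, 19, 58)
0.09 ((481.8735046386719, 2.3371829986572266), (46.38391876220703, 14.224787712097168), 21.950410842895508) [121.18178832 -14.39037274 -26.77456968] [121.20069392  -0.15204915  19.60656366]
0.073 ((486.1654052734375, 3.6645584106445312), (49.3730354309082, 15.141474723815918), 21.950382232666016) [138.17997104 -15.23090344 -23.78846703] [ 1.38200095e+02 -7.50231983e-02  2.55815938e+01]
((464.36639404296875, -79.91221618652344), (24.731414794921875, 8.518312454223633), 17.901689529418945)
((556.1099853515625, -43.27532196044922), (26.491130828857422, 8.412369728088379), 18.30744171142578)
```

Top and wrist disagree by about 5 mm along y, so I use the side camera to settle it.

```bash
python3 - <<'E'
from h import *
d={}
c=snap("side","side3")
cv2.imwrite("pics/crop3.png",cv2.resize(c["image"][210:350,230:400,::-1],None,fx=4,fy=4,interpolation=cv2.INTER_CUBIC))
t=snap("top","top4"); cv2.imwrite("pics/crop4.png",cv2.resize(t["image"][210:340,270:430,::-1],None,fx=4,fy=4,interpolation=cv2.INTER_CUBIC))
for n,A,B in [("top",(556,-38.4),(463.5,-75.2)),("wrist",(556.1,-43.3),(464.4,-79.9))]:
    print(n,((proj(c,np.array([[*A,51],[*B,51]])/1000)-[230,210])*4).round(0))
E
```

```text
top [[382. 205.]
 [266. 301.]]
wrist [[387. 210.]
 [272. 306.]]
```

View pics/crop3.png

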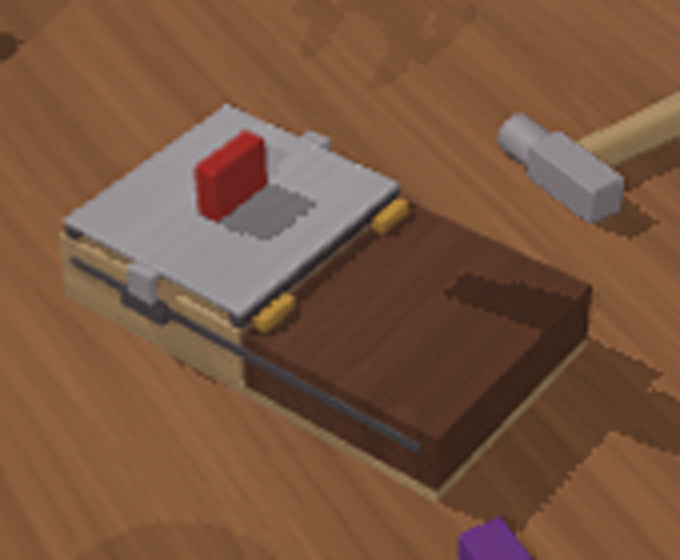

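View pics/crop4.png

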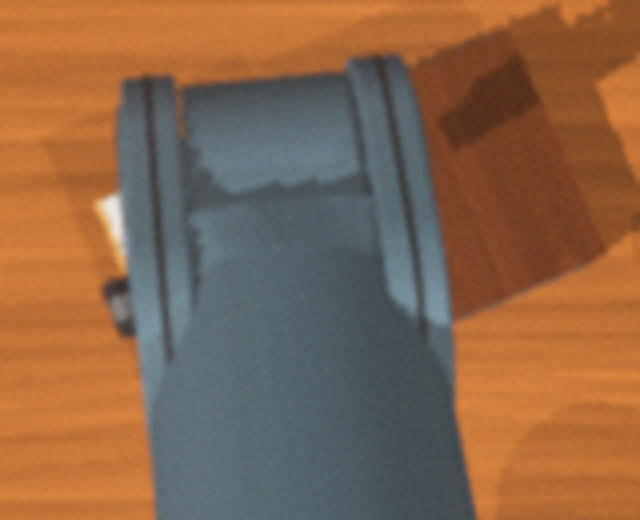

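Side crop: the bump tops are at (393,210) and (274,305), which fits the wrist measurement better. So I shift about 6 mm in -y, go down, and look again before the final approach.

```bash
python3 -m inch '[0.6,30,-6,-2,0,0.6,60,-6,-2,0,0.6,90,-6,-2,0,0.6,100,-6,-2,0,0.6,100,-6,-2,0,0.6,100,-6,-2,0]'
python3 - <<'E'
from h import *
c=snap("wrist","w3"); s=c["s"]; print(s["eef_pos"])
m=mask(c,(0,150,60),(6,255,255),(0,0,640,480))|mask(c,(172,150,60),(180,255,255),(0,0,640,480))
k=big(m)[0]; print(cv2.boundingRect(k))
E
```

```text
t: 2.65
eef_pos: [0.4841, 0.0031, 0.1123]
tool_rot: [[0.001, -0.372, 0.928], [0.0, 0.928, 0.372], [-1.0, -0.0, 0.001]]
contact_force: [0.4, -0.3, -0.4]
finger_gap: 0.596
[0.48405341 0.00314255 0.11225625]
(308, 231, 30, 91)
```

View pics/w3.png

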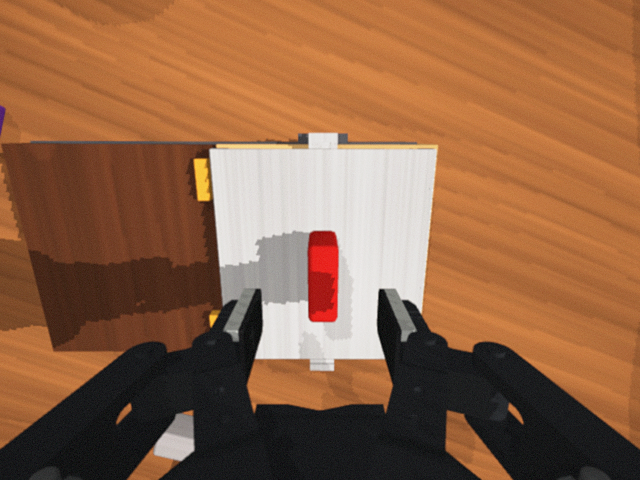

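The handle at (323,276) sits centred between the fingers to within 1–2 mm. I descend and grip.

```bash
python3 -m inch '[0.6,20,1,-2,0,0.6,40,1,-2,0,0.6,50,1,-2,0,0.6,50,1,-2,0,0,50,1,-2,0,0,50,1,-2,0,0,50,1,-2,0,0,50,1,-2,0,0,50,1,-2,0,0,50,1,-2,0,0,50,1,-2,0,0,50,1,-2,0,0,50,1,-2,0]' 40
```

```text
t: 4.0
eef_pos: [0.4819, 0.003, 0.0623]
tool_rot: [[0.002, -0.371, 0.928], [0.0, 0.928, 0.371], [-1.0, -0.0, 0.002]]
contact_force: [-0.5, -0.4, 6.9]
finger_gap: 0.176
```

Gripped, with an opening of about 15 mm. Next I lift 12 mm and slide along -y at that height.

```bash
python3 -m inch '[0,-4,0,0,0,0,-8,0,0,0,0,-12,0,0,0,0,-12,0,0,0,0,-12,-10,0,0,0,-12,-20,0,0,0,-12,-30,0,0,0,-12,-40,0,0]'
```

```text
t: 4.8
eef_pos: [0.497, -0.0352, 0.0734]
tool_rot: [[0.001, -0.371, 0.929], [0.0, 0.929, 0.371], [-1.0, -0.0, 0.001]]
contact_force: [4.8, 2.8, -4.8]
finger_gap: 0.177
```

```bash
python3 -m inch '[0,0,-12,0,0,0,0,-24,0,0,0,0,-36,0,0,0,0,-48,0,0,0,0,-60,0,0,0,0,-68,0,0,0,0,-71,0,0,0,0,-71,0,0,0,4,-71,0,0,0,8,-71,0,0,0,11,-71,0,0,0,11,-71,0,0,0,11,-71,0,0]'
python3 - <<'E'
from h import *
c=snap("side","side5")
cv2.imwrite("pics/crop5.png",cv2.resize(c["image"][180:350,230:430,::-1],None,fx=4,fy=3.5,interpolation=cv2.INTER_CUBIC))
E
```

```text
t: 6.1
eef_pos: [0.523, -0.1002, 0.0624]
tool_rot: [[0.001, -0.372, 0.928], [0.001, 0.928, 0.372], [-1.0, 0.0, 0.001]]
contact_force: [4.2, 3.0, -2.0]
finger_gap: 0.181
```

View pics/crop5.png

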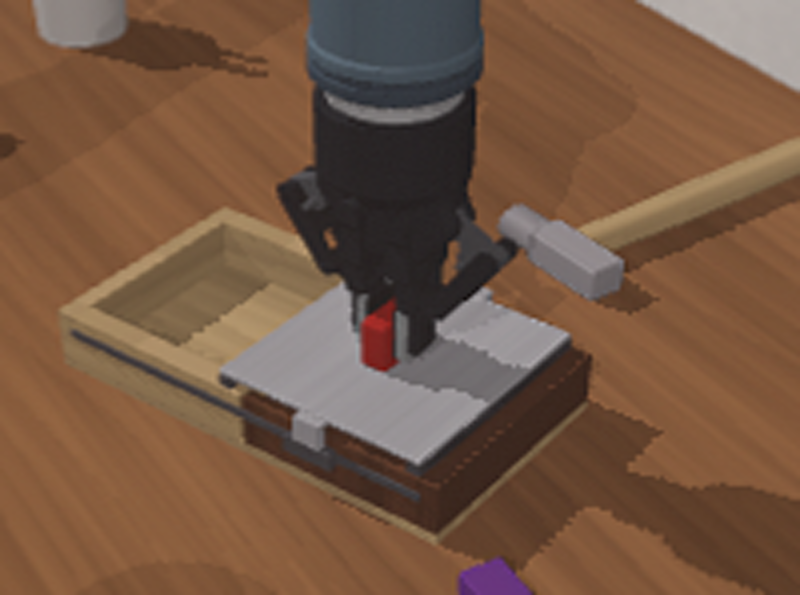

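The cover is parked on the deck, open about 111 mm, with the bay clear. I release, rise and go over the bar.

```bash
python3 -m inch '[0.6,0,0,0,0,0.6,0,0,0,0,0.6,0,0,0,0,0.6,-20,0,0,0,0.6,-60,0,0,0,0.6,-100,-10,-10,8,0.6,-110,-40,-44,16,0.6,-110,-75,-80,24,0.6,-110,-110,-115,32,0.6,-110,-140,-150,40,0.6,-110,-173,-191,48,0.6,-110,-173,-191,56,0.6,-110,-173,-191,64,0.6,-110,-173,-191,72,0.6,-110,-173,-191,75.5,0.6,-110,-173,-191,75.5,0.6,-110,-173,-191,75.5]'
python3 - <<'E'
from h import *
c=snap("wrist","w6"); s=c["s"]; print(s["eef_pos"],s["joint_pos"].round(0))
E
```

```text
t: 7.85
eef_pos: [0.4089, -0.3317, 0.1722]
tool_rot: [[-0.001, 0.805, 0.594], [0.0, 0.594, -0.805], [-1.0, -0.0, -0.0]]
contact_force: [-0.2, -0.1, 0.7]
finger_gap: 0.599
[ 0.40890497 -0.33169882  0.1722214 ] [ 12.  25.  28. 111. -16.  48.  85.]
```

View pics/w6.png

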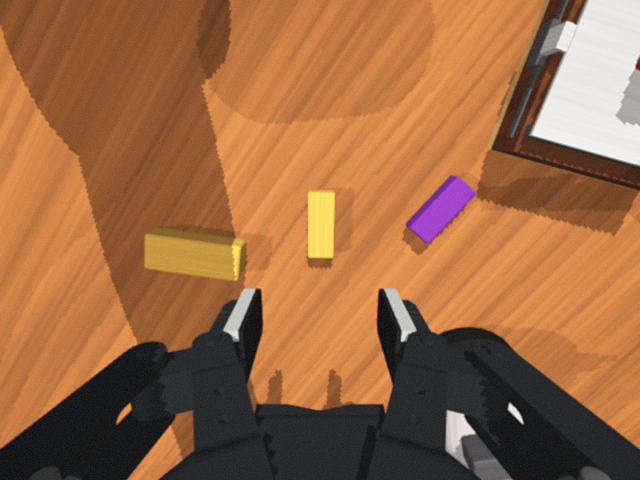

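The small brass bar is upright and centred at (320,224). The larger brass bar at (195,255) and the purple one at (440,210) are clear of the fingers. I measure the offset.

```bash
python3 - <<'E'
from h import *
c=snap("wrist","w7"); s=c["s"]
a=c["image"].astype(float); m=((a[:,:,1]/(a[:,:,0]+1)>0.72)&(a[:,:,2]<0.6*a[:,:,1])).astype(np.uint8)*255
r=np.zeros_like(m); r[180:265,295:345]=m[180:265,295:345]
k=big(r)[0]; print(cv2.minAreaRect(k))
P=plane(c,k[:,0],.018); L=(P-s["eef_pos"])@s["tool_rot"]*1000
print(cv2.minAreaRect(np.float32(L[:,1:])),L.min(0),L.max(0))
E
```

```text
((321.0, 223.5), (67.0, 26.0), 90.0)
((0.3664894104003906, 2.6942501068115234), (22.970003128051758, 61.06209945678711), 0.5718273520469666) [154.26683595 -11.42212949 -27.75348628] [154.28927981  11.84719856  33.11520582]
```

```bash
python3 -m inch '[0.6,40,0,2,0,0.6,80,0,2,0,0.6,120,0,2,0,0.6,145,0,2,0,0.6,160,0,2,0,0.6,168,0,2,0,0.6,168,0,2,0,0,168,0,2,0,0,168,0,2,0,0,168,0,2,0,0,168,0,2,0,0,168,0,2,0,0,168,0,2,0,0,168,0,2,0,0,168,0,2,0]' 60
```

```text
t: 9.45
eef_pos: [0.4114, -0.334, 0.0058]
tool_rot: [[0.002, 0.806, 0.592], [-0.001, 0.592, -0.806], [-1.0, 0.001, 0.002]]
contact_force: [-0.2, 1.0, 4.8]
finger_gap: 0.261
```

```bash
python3 -m inch '[0,-10,0,0,0,0,-30,0,0,0,0,-60,0,0,0,0,-95,0,0,0,0,-130,0,0,0,0,-145,15,-15,-5,0,-145,40,-38,-10,0,-145,70,-65,-18,0,-145,100,-92,-26,0,-145,130,-118,-34,0,-145,160,-143,-42,0,-145,190,-170,-50,0,-145,220,-196,-58,0,-145,245,-218,-66,0,-145,257,-229,-73,0,-145,257,-229,-75,0,-145,257,-229,-75,0,-145,257,-229,-75,0,-145,257,-229,-75]'
python3 - <<'E'
from h import *
c=snap("wrist","w8"); s=c["s"]; print(s["eef_pos"])
E
```

```text
t: 11.35
eef_pos: [0.4818, 0.0027, 0.1496]
tool_rot: [[0.0, -0.362, 0.932], [-0.0, 0.932, 0.362], [-1.0, -0.0, 0.0]]
contact_force: [0.4, -0.5, -2.2]
finger_gap: 0.258
[0.4818182  0.00269288 0.14958549]
```

View pics/w8.png

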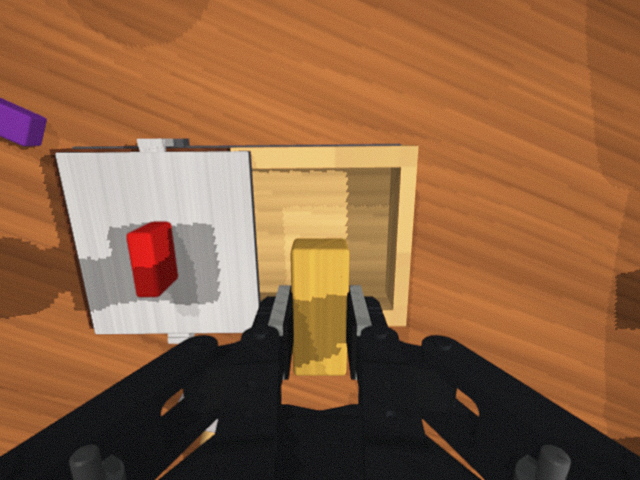

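The bar hangs centred over the open bay: bar at (320,305), bay between columns 252 and 395. I lower it slowly.

```bash
python3 -m inch '[0,25,2,1,0,0,50,2,1,0,0,75,2,1,0,0,95,2,1,0,0,110,2,1,0,0,120,2,1,0,0,126,2,1,0,0,130,2,1,0,0,132,2,1,0,0,134,2,1,0,0,134,2,1,0,0,134,2,1,0]'
```

```text
t: 12.6
eef_pos: [0.4824, 0.0057, 0.0156]
tool_rot: [[0.001, -0.363, 0.932], [0.0, 0.932, 0.363], [-1.0, -0.0, 0.001]]
contact_force: [1.2, 0.6, -2.8]
finger_gap: 0.257
```

```bash
python3 -m inch '[0,0.5,0,0,0,0,1,0,0,0,0,1.5,0,0,0,0,2,0,0,0,0,2,0,0,0,0,2,0,0,0]'
```

```text
t: 13.2
eef_pos: [0.4822, 0.0056, 0.0138]
tool_rot: [[0.0, -0.363, 0.932], [0.0, 0.932, 0.363], [-1.0, 0.0, 0.0]]
contact_force: [-1.8, 0.3, 5.4]
finger_gap: 0.258
```

The force has turned from -2.8 to +5.4 N, so the bar is on the floor. I release and rise straight up.

```bash
python3 -m inch '[0.33,0,0,0,0,0.4,0,0,0,0,0.45,0,0,0,0,0.45,0,0,0,0,0.45,0,0,0,0,0.45,-10,0,0,0,0.45,-30,0,0,0,0.45,-60,0,0,0,0.45,-100,0,0,0,0.45,-135,0,0,0,0.45,-135,0,0,0,0.45,-135,0,0,0]'
python3 - <<'E'
from h import *
c=snap("wrist","w9"); s=c["s"]; print(s["eef_pos"])
E
```

```text
t: 14.4
eef_pos: [0.4827, 0.0057, 0.1494]
tool_rot: [[0.002, -0.364, 0.932], [0.0, 0.932, 0.364], [-1.0, -0.0, 0.002]]
contact_force: [-0.0, -0.9, -0.8]
finger_gap: 0.451
[0.48266804 0.00573563 0.14940416]
```

View pics/w9.png

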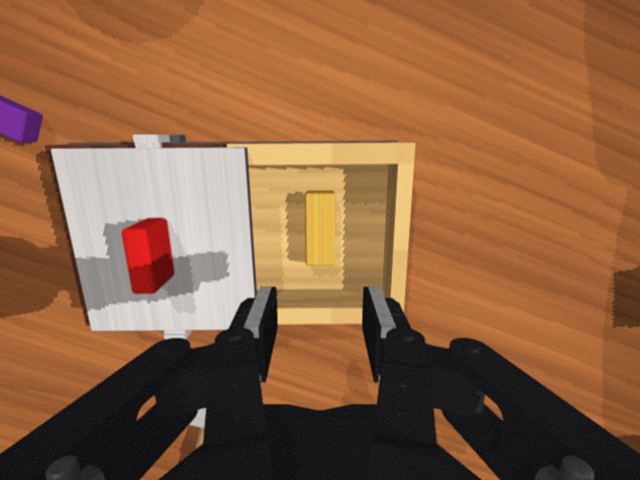

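The bar lies flat in the middle of the bay at (320,228), let go. I return to the handle.

```bash
python3 -m inch '[0.6,0,-30,0,0,0.6,0,-60,0,-0.5,0.6,0,-90,-1,-0.5,0.6,0,-113,-1,-0.5,0.6,20,-113,-1,-0.5,0.6,45,-113,-1,-0.5,0.6,70,-113,-1,-0.5,0.6,87,-113,-1,-0.5,0.6,87,-113,-1,-0.5,0.6,87,-113,-1,-0.5,0,87,-113,-1,-0.5,0,87,-113,-1,-0.5,0,87,-113,-1,-0.5,0,87,-113,-1,-0.5,0,87,-113,-1,-0.5,0,87,-113,-1,-0.5,0,87,-113,-1,-0.5,0,87,-113,-1,-0.5]' 40
```

```text
t: 16.25
eef_pos: [0.5229, -0.1001, 0.0622]
tool_rot: [[0.001, -0.371, 0.928], [-0.0, 0.928, 0.371], [-1.0, -0.001, 0.001]]
contact_force: [-1.0, -0.0, 7.0]
finger_gap: 0.181
```

```bash
python3 -m inch '[0,-4,0,0,0,0,-8,0,0,0,0,-12,0,0,0,0,-12,0,0,0,0,-12,12,0,0,0,-12,24,0,0,0,-12,36,0,0,0,-12,48,0,0,0,-12,60,0,0,0,-12,72,0,0,0,-12,84,0,0,0,-12,94,0,0,0,-12,102,0,0,0,-12,108,0,0,0,-12,111,0,0,0,-12,111,0,0,0,-12,111,0,0]'
```

```text
t: 17.95
eef_pos: [0.4814, 0.0038, 0.0735]
tool_rot: [[0.001, -0.372, 0.928], [0.0, 0.928, 0.372], [-1.0, -0.0, 0.001]]
contact_force: [5.1, 1.6, -4.2]
finger_gap: 0.179
```

```bash
python3 -m inch '[0,0,1,0,0,0,0,1.5,0,0,0,0,1.5,0,0]'; python3 -m inch '[0,3,0,0,0,0,6,0,0,0,0,9,0,0,0,0,11,0,0,0,0,11,0,0,0,0,11,0,0,0]'
```

```text
t: 18.25
eef_pos: [0.4813, 0.0039, 0.0737]
tool_rot: [[0.002, -0.371, 0.929], [-0.001, 0.929, 0.371], [-1.0, -0.002, 0.002]]
contact_force: [7.2, -1.3, -4.5]
finger_gap: 0.178
t: 18.85
eef_pos: [0.4813, 0.0039, 0.0626]
tool_rot: [[0.002, -0.371, 0.929], [-0.001, 0.929, 0.371], [-1.0, -0.002, 0.002]]
contact_force: [6.1, -2.2, -4.7]
finger_gap: 0.179
```

The cover met its shut stop and came down to its original height, with no force from the bumps. I release and back off, up and aside so the top camera can see.

```bash
python3 -m inch '[0.5,0,0,0,0,0.6,0,0,0,0,0.6,0,0,0,0,0.6,0,0,0,0,0.6,-20,0,0,0,0.6,-60,0,0,0,0.6,-100,0,0,0,0.6,-140,0,0,0,0.6,-140,0,0,0,0.6,-140,0,0,0]'
python3 - <<'E'
from h import *
c=snap("wrist","w11"); s=c["s"]; print(s["eef_pos"],s["contact_force"])
c=snap("side","side11")
cv2.imwrite("pics/crop11.png",cv2.resize(c["image"][210:350,230:400,::-1],None,fx=4,fy=4,interpolation=cv2.INTER_CUBIC))
a=cv2.imread("pics/side3.png").astype(int)[210:350,230:400]; b=c["image"][:,:,::-1].astype(int)[210:350,230:400]
print(np.abs(a-b).mean())
E
```

```text
t: 19.85
eef_pos: [0.4806, 0.0046, 0.2028]
tool_rot: [[0.001, -0.372, 0.928], [0.0, 0.928, 0.372], [-1.0, -0.0, 0.001]]
contact_force: [-0.1, 0.1, 0.4]
finger_gap: 0.598
[0.48063892 0.00457774 0.20280848] [-0.07089542  0.09145593  0.39091066]
0.7743697478991597
```

View pics/crop11.png

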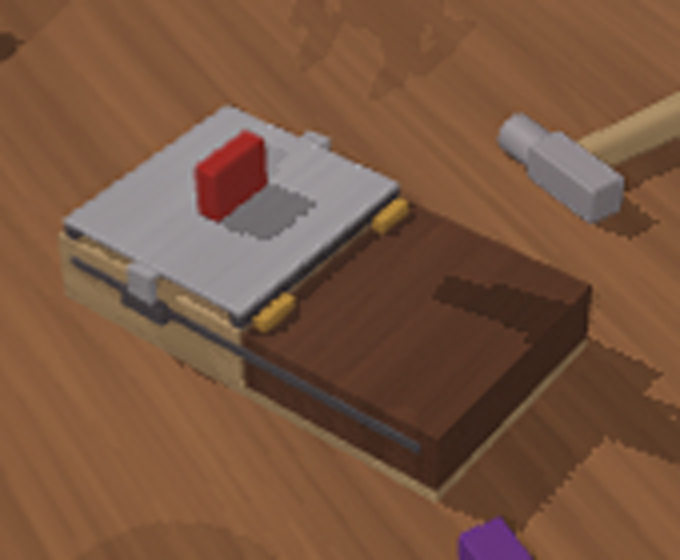

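View pics/w11.png

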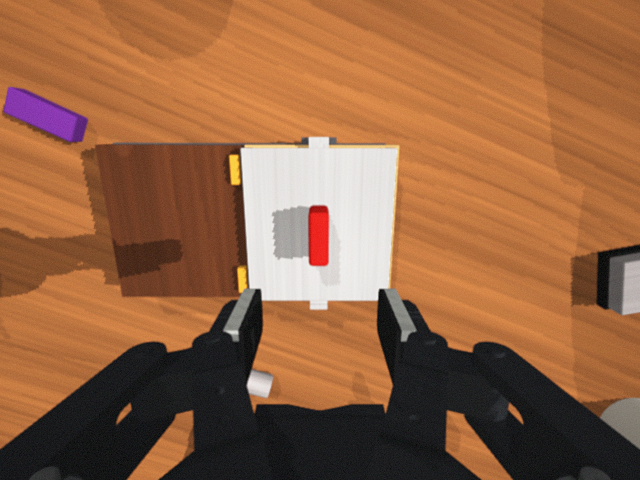

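The side crop matches the first view: cover shut and down behind the bumps at (393,210) and (274,305), handle at (230,175). The wrist view shows the same, with the gripper clear of everything.

```bash
python3 -c "
from rig import ticket
print(ticket.hand_in())"
```

```text
the job is handed in; nothing more can be done
None
```

The brass bar is in the stock box and the cover is shut down behind the bumps. I handed the job in at about 20 s of the 67 s allowed; handing in reports no verdict.

- **What I did:** I lifted the cover 12 mm by its handle and slid it about 111 mm open. The smaller brass bar went down until the wrist force turned to +5 N, and I let it go flat in the middle of the bay. I then lifted the cover back over the bumps to its shut stop, lowered it and released it.
- **Last checks:** The side picture of the box matches the one taken before the cover was opened (mean difference 0.8 of 255). The contact force was about 0.4 N, which is sensor noise, and the gripper was about 110 mm above the handle. I saw the bar flat and centred before closing; under the shut cover it can no longer be seen.
- **Disagreement:** The top and wrist cameras differed by about 5 mm across the box. The side camera favoured the wrist camera, so I used that, and the grasps fitted.
- **Not measured:** I did not measure the bystanders' final positions. The arm's path kept clear of them.

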